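Line up the small cheeses by size on the ripening board

TASK

Line up the four small cheeses on the ripening board in order of size: one in the middle of each round white mat, standing upright, the largest on the mat beside the dark wooden end stop and each next one smaller, so that the smallest is at the far end from the stop. Leave the little salt jar standing where it is.

Things in the scene. Friction and masses are not known exactly. Their poses are not given: they have to be found in the camera images.
- cheese_p: The second largest of four loose small round cheeses of the same golden-yellow rind: an upright plain disc 54 mm in diameter and 34 mm high, about 85 g, rigid, standing flat on the table. Origin: centre of its underside; z up along its axis. Its round side can be gripped from above in any direction.
- cheese_q: The smallest of four loose small round cheeses of the same golden-yellow rind: an upright plain disc 30 mm in diameter and 24 mm high, about 19 g, rigid, standing flat on the table. Origin: centre of its underside; z up along its axis. Its round side can be gripped from above in any direction.
- cheese_r: The largest of four loose small round cheeses of the same golden-yellow rind: an upright plain disc 66 mm in diameter and 39 mm high, about 145 g, rigid, standing flat on the table. Origin: centre of its underside; z up along its axis. Its round side can be gripped from above in any direction.
- cheese_s: The second smallest of four loose small round cheeses of the same golden-yellow rind: an upright plain disc 42 mm in diameter and 29 mm high, about 44 g, rigid, standing flat on the table. Origin: centre of its underside; z up along its axis. Its round side can be gripped from above in any direction.
- mat_a: An end mat of four identical fixed white round mats, 76 mm wide, 3 mm thick, in a straight row a, b, c, d, 85 mm apart along the centre line of a fixed spruce board (100 x 450 mm, 25 mm thick). Origin: centre of its underside, on the board's top; a cheese on it stands 3 mm higher, 28 mm above the table. y runs along the row from a to d, x across the board, z up.
- mat_b: A middle mat of four identical fixed white round mats, 76 mm wide, 3 mm thick, in a straight row a, b, c, d, 85 mm apart along the centre line of a fixed spruce board (100 x 450 mm, 25 mm thick). Origin: centre of its underside, on the board's top; a cheese on it stands 3 mm higher, 28 mm above the table. y runs along the row from a to d, x across the board, z up.
- mat_c: A middle mat of four identical fixed white round mats, 76 mm wide, 3 mm thick, in a straight row a, b, c, d, 85 mm apart along the centre line of a fixed spruce board (100 x 450 mm, 25 mm thick). Origin: centre of its underside, on the board's top; a cheese on it stands 3 mm higher, 28 mm above the table. y runs along the row from a to d, x across the board, z up.
- mat_d: An end mat of four identical fixed white round mats, 76 mm wide, 3 mm thick, in a straight row a, b, c, d, 85 mm apart along the centre line of a fixed spruce board (100 x 450 mm, 25 mm thick). Origin: centre of its underside, on the board's top; a cheese on it stands 3 mm higher, 28 mm above the table. y runs along the row from a to d, x across the board, z up.
- stop: The fixed dark wooden end stop with two steel screw heads, 90 mm across the board, 30 mm along it and 40 mm high, standing on the board's top at one end of the row, 75 mm beyond the centre of the end mat: beside mat a in some starts, beside mat d in others (a flat steel card clip lies at the other end). Origin: centre of its underside.
- jar: A loose small closed glass salt jar with a steel lid, 52 mm in diameter and 66 mm high, 180 g, standing on the table among the cheeses; not to be knocked over or moved. Origin: centre of its underside; z up.
Mind the look-alikes: they are no part of the job. Leave any grey or purple look-alike of the cheese_q alone. What is shaped like the cheese_p but purple is not meant.

How it is judged:
By the outcome, as a careful person would: the job done as asked, in the order asked, and still so for the second after the job is handed in, with the robot touching nothing.
It also fails if it takes over 96 s, if anything falls off the work surface, if the arm or the gripper's body presses on something with over 40 N, if the wrist force passes 120 N, or if a joint passes its speed limit or range.

ROBOT

A 6-joint arm with a two-finger parallel gripper is mounted at the origin on the work surface. World frame = base frame: x ahead of the robot, y to its left, z up, the work surface at z = 0. Lengths are in m, angles in rad, forces in N, time in s.
With the tool pointing down it reaches from about 0.375 to 0.975 m from the base axis. Payload 3.8 kg.
Tool frame: the origin (TCP) lies midway between the tips of the shut fingers; the grasp point (between the pads) lies 19 mm behind it; z points along the fingers, y is the line along which they close (so a half turn about z gives the same grasp; the last joint's range is limited). The gripper opens to 85 mm and grips with 20 to 120 N. Pads are 22 mm wide; open, the fingers measure 114 mm over their backs; the gripper's body (76 mm by 85 mm) begins 54 mm behind the grasp point. The pads swing forward as they close: fully open they stand 13 mm farther back than shut.
Start: joints at [1.173, 0.264, 1.604, -0, 1.274, -0.037], TCP at [0.238, 0.632, 0.231] pointing down, gripper open.
Joint ranges: [-2.63, 2.63], [-0.94, 2.18], [0.31, 2.57], [-1.31, 4.45], [0, 2.66], [-2.55, 2.55]. Speed limits (rad/s): [2.57, 2.57, 3.14, 3.14, 3.14, 3.14].

INTERFACE

Orientations are given as a rotation vector (axis times angle).
In Python, from workcell import status, read_camera, workorder, masks_of gives the robot as it stands.
- The arm moves only by the tool drive_tool, never from a script. Its argument "rows" is a list of rows, each a list of 7 numbers: the turn, a rotation vector about the tool's x, y, z in degrees, then the shift along the tool's x, y, z in m, then the opening, from 0 (shut) to 1 (fully open). In form: [[ax, ay, az, tx, ty, tz, claw], ...]. A call has 1 to 8 rows; each row shifts and turns the commanded pose from where the row before left it, along the tool's axes as they then stand; what a row does not reach is not made up. A row lasts 1/12 s, in which the tool goes at most 41.7 mm and 7.16 degrees, less where a joint would pass 70% of its speed; a pose out of reach is approached as far as the arm can. A call is refused whole if a number of a shift passes 0.0417 or a number of a turn 7.16, either way. A call with a gripper value outside its range is refused whole. The fingers move at their own pace and stop on an object; "force" is the grip in N (left out, the last holds). Time passes only in rows, so rows that do not move let the fingers close. It gives the time, the measured TCP pose, the force, the opening and the grip force at its end, in the units of the state.
- status.read_state(): the state, without advancing time (a new reading comes with each control period).
- read_camera(name): name is "scene" or "side" or "wrist"; returns a dict with "color" (480x640x3 uint8, red, green, blue), "intrinsics" (3x3 intrinsics, pixels), "world_from_camera" (4x4, takes a point from camera to world coordinates); the wrist camera has in their place "mount" (4x4, takes a point from camera to tool coordinates, whose origin is the TCP and whose axes are the flange's). Camera axes: x right, y up, looking along -z (the intrinsics and any distortion apply to the point x, -y, -z); pixel columns grow to the right and rows downward; lengths in m; the calibration is good to about 2 mm. A picture is of the moment at which its call begins: read the wrist's pose just before it. There is no depth.
- workorder.finish_job(): hands the job in; it is judged then, once.
Trained networks look in a picture, given as the dict that the camera call returned (one of the last four; its "shot" number tells which), for a name from the list of things; names that differ only in an ending like _2 or _b are one class to them, and where a whole thing is asked for, a point or a joint stands for the part that bears it (a point fixed in the world has none). Each returns a list of dicts, best first, with "score" (0 to 1); they miss things now and then, are a little off and sometimes report something else, mostly with a low value. They report only what shows in the picture. A call takes as long as a camera call. They do not tell look-alikes from the thing itself.
- masks_of(picture, name): "mask" (480x640 bool, what is visible of it) and "bbox" ([left, top, right, bottom] in pixels, round what is visible of it).
The state is a dict: "time": time; "q": joint angles; "joint_vel": joint speeds; "joint_torque": joint torques, N m; "tool_pos": TCP position; "tcp_rot": TCP orientation; "wrist_force": force on the tool from outside, world axes, zero at the start; "torque": the same for the moment, N m; "width": opening from 0.0 (shut) to 1.0 (fully open); "grip_force": force on a finger pad.
Only numpy, scipy, OpenCV 4.12 (cv2) and the standard library are available. Lean on these libraries where they do the work, as an engineer would, in place of code of your own. Each camera call takes 0.05 s, during which the arm holds its last target. There are 200 camera calls.

## Working session

There is one attempt and no reset: what is moved stays moved. The work goes in short steps, Python scripts to look and compute and a tool call to move; the robot and the scene stay as the last step left them, time stands still between calls to the robot, and variables do not carry over. Pictures are saved under pics/ and viewed, at most 14 in all, crops included, and the job is handed in when it is done.

Besides the shell and the picture viewer there is one more tool, called after "Emit:" by a JSON object that holds its "name" and its "arguments", one argument or row to a line. drive_tool: Moves the arm, as the interface text tells. Its arguments: {"type":"object","properties":{"rows":{"type":"array"},"force":{"type":"number"}},"required":["rows"]}

```bash
mkdir -p pics; ls
cat > h.py <<'E'
import numpy as np, cv2
from workcell import status, read_camera, workorder, masks_of
from scipy.spatial.transform import Rotation as R
def cam(name):
    s=status.read_state(); p=read_camera(name)
    if name=="wrist":
        T=np.eye(4);T[:3,:3]=R.from_rotvec(s["tcp_rot"]).as_matrix();T[:3,3]=s["tool_pos"]
        p["W"]=T@np.array(p["mount"])
    else: p["W"]=np.array(p["world_from_camera"])
    return p
def save(p,n): cv2.imwrite("pics/"+n,cv2.cvtColor(p["color"],cv2.COLOR_RGB2BGR))
def ray(p,u,v):
    K=np.array(p["intrinsics"]); d=np.array([(u-K[0,2])/K[0,0],-(v-K[1,2])/K[1,1],-1])
    W=p["W"]; return W[:3,3],W[:3,:3]@d
def at(p,u,v,z):
    o,d=ray(p,u,v); return o+d*(z-o[2])/d[2]
def proj(p,X):
    c=np.linalg.inv(p["W"])@np.append(X,1); K=np.array(p["intrinsics"])
    return np.array([K[0,2]+K[0,0]*c[0]/-c[2],K[1,2]-K[1,1]*c[1]/-c[2]])
E
python3 - <<'E'
from h import *
s=status.read_state();print(s)
for n in("scene","side","wrist"):
    p=cam(n);save(p,n+"0.png");print(n,[k for k in p],np.round(p["W"],3).tolist(),np.array(p["intrinsics"]).tolist())
    for o in["cheese_p","cheese_q","cheese_r","cheese_s","mat_a","stop","jar"]:
        for m in masks_of(p,o)[:5]: print(o,round(m["score"],2),np.round(m["bbox"]).tolist(),int(m["mask"].sum()))
E
```

```text
pics
{'time': 0.0, 'q': array([ 1.17310032e+00,  2.64778533e-01,  1.60537554e+00,  1.66337927e-06,
        1.27368869e+00, -3.68860431e-02]), 'joint_vel': array([ 0.00050117,  0.00200414,  0.00134183,  0.00046632, -0.00219503,
       -0.0001602 ]), 'joint_torque': array([-1.13980459e-04, -5.15098858e+01, -3.67316973e+01, -5.00377409e-04,
        1.28679292e-02, -4.12652764e-05]), 'tool_pos': array([0.23800684, 0.63086849, 0.22994409]), 'tcp_rot': array([-0.56360278, -3.09012734,  0.00345027]), 'wrist_force': array([-0.90199821,  0.14575281,  0.09638898]), 'torque': array([-0.02368981,  0.00504232,  0.00971145]), 'grip_force': 0.0, 'width': 0.9995395022043685}
scene ['color', 'intrinsics', 'world_from_camera', 'shot', 'W'] [[0.867, -0.358, 0.348, 0.938], [0.499, 0.599, -0.627, -0.75], [0.016, 0.717, 0.697, 0.891], [0.0, 0.0, 0.0, 1.0]] [[514.6755394754005, 0.0, 325.4722866552967], [0.0, 514.6755394754005, 235.86111378628732], [0.0, 0.0, 1.0]]
cheese_p 0.97 [220.0, 322.0, 244.0, 350.0] 651
cheese_p 0.9 [198.0, 362.0, 228.0, 394.0] 772
cheese_p 0.84 [297.0, 201.0, 324.0, 229.0] 579
chee
[... 2248 characters left out ...]
2 [323.0, 314.0, 344.0, 336.0] 337
mat_a 0.72 [352.0, 211.0, 386.0, 232.0] 509
mat_a 0.61 [367.0, 261.0, 409.0, 291.0] 817
mat_a 0.57 [360.0, 236.0, 401.0, 257.0] 693
mat_a 0.56 [348.0, 192.0, 384.0, 212.0] 469
stop 0.85 [343.0, 170.0, 383.0, 190.0] 771
stop 0.58 [360.0, 234.0, 402.0, 258.0] 691
stop 0.38 [337.0, 432.0, 381.0, 478.0] 1805
stop 0.2 [367.0, 260.0, 407.0, 289.0] 865
jar 0.71 [312.0, 148.0, 334.0, 177.0] 534
wrist ['color', 'intrinsics', 'mount', 'shot', 'W'] [[0.353, -0.897, -0.267, 0.172], [0.936, 0.339, 0.1, 0.657], [0.001, -0.285, 0.959, 0.374], [0.0, 0.0, 0.0, 1.0]] [[424.3519124685532, 0.0, 318.62948359119406], [0.0, 424.3519124685532, 238.20900172079334], [0.0, 0.0, 1.0]]
```

View pics/scene0.png

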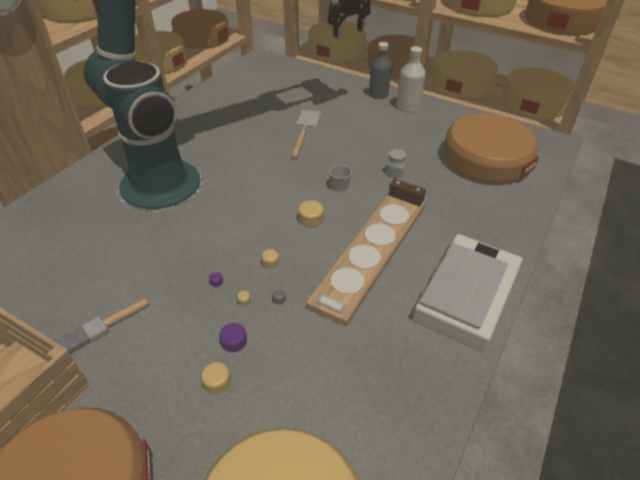

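View pics/side0.png

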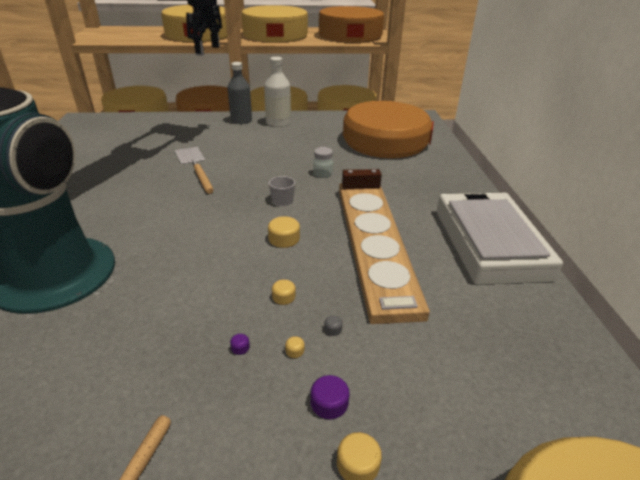

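The scene view shows four yellow cheeses at (311,213), (270,258), (243,297) and (215,378). There are also purple and grey look-alikes. The board has its dark stop at the far end (406,191), the card clip is near, and the jar is at (397,163). The side view agrees, with cheeses at (284,232), (284,292), (295,347) and (359,457), and the jar at (323,162).

```bash
cat > fit.py <<'E'
from h import *
from scipy.optimize import least_squares
t=np.linspace(0,2*np.pi,48,endpoint=False)
def yellow(p,box):
    x0,y0,x1,y1=box; hsv=cv2.cvtColor(p["color"],cv2.COLOR_RGB2HSV)
    m=cv2.inRange(hsv,(15,70,60),(32,255,255)); 
    k=np.zeros_like(m);k[y0:y1,x0:x1]=m[y0:y1,x0:x1]
    n,l,s,c=cv2.connectedComponentsWithStats(k); i=1+np.argmax(s[1:,4])
    return np.array([s[i,0]-.5,s[i,1]-.5,s[i,0]+s[i,2]-.5,s[i,1]+s[i,3]-.5])
def cyl(p,x,y,z,d,h):
    P=np.array([proj(p,[x+d/2*np.cos(a),y+d/2*np.sin(a),zz]) for a in t for zz in(z,z+h)])
    return np.r_[P.min(0),P.max(0)]
def fit(ps,bs,x0,fixed=None):
    f=lambda v:np.concatenate([cyl(p,v[0],v[1],v[2],*(fixed or v[3:5]))-b for p,b in zip(ps,bs)])
    r=least_squares(f,x0[:3] if fixed else x0,x_scale=.01); return r.x,np.abs(r.fun).max()
E
python3 - <<'E'
from fit import *
A=cam("scene");B=cam("side")
C=[((311,213),(284,232)),((270,258),(284,292)),((243,297),(295,347)),((215,378),(359,457))]
for a,b in C:
    bs=[yellow(p,(u[0]-24,u[1]-24,u[0]+24,min(u[1]+24,480))) for p,u in((A,a),(B,b))]
    x=at(A,*a,.015); v,e=fit([A,B],bs,[x[0],x[1],0,.05,.03]); print(a,np.round(v*1000,1),round(e,2),bs)
def tri(u,w):
    o1,d1=ray(A,*u);o2,d2=ray(B,*w);s=np.linalg.lstsq(np.c_[d1,-d2],o2-o1,rcond=None)[0]
    return (o1+d1*s[0]+o2+d2*s[1])/2, np.linalg.norm(o1+d1*s[0]-o2-d2*s[1])
def white(p,u):
    hsv=cv2.cvtColor(p["color"],cv2.COLOR_RGB2HSV);m=cv2.inRange(hsv,(0,0,150),(180,70,255))
    if m[u[1],u[0]]==0: print("dark",hsv[u[1],u[0]])
    n,l=cv2.connectedComponents(m);k=(l==l[u[1],u[0]]);c,_=cv2.findContours(k.astype(np.uint8),0,1)
    e=cv2.fitEllipse(c[0]);return e[0],k.sum()
for a,b in[((395,214),(367,202)),((380,234),(373,222)),((365,256),(380,246)),((348,280),(389,274))]:
    (u,n1),(w,n2)=white(A,a),white(B,b);x,g=tri(u,w);print("mat",np.round(x*1000,1),round(g*1e3,1),n1,n2)
x,g=tri((397,163),(323,162));print("jar",x,g)
E
```

```text
(311, 213) [430.3  84.7   5.   67.5  33. ] 0.45 [array([297.5, 199.5, 323.5, 226.5]), array([266.5, 215.5, 300.5, 247.5])]
(270, 258) [426.9 -94.2   5.3  42.1  22. ] 0.62 [array([260.5, 248.5, 278.5, 267.5]), array([270.5, 278.5, 295.5, 304.5])]
(243, 297) [ 442.9 -217.8    2.9   29.9   18.2] 0.34 [array([236.5, 289.5, 250.5, 305.5]), array([284.5, 335.5, 304.5, 358.5])]
(215, 378) [ 515.4 -402.    12.7   55.    12.3] 2.66 [array([200.5, 361.5, 230.5, 393.5]), array([335.5, 432.5, 381.5, 479.5])]
mat [616.6 183.7  27.1] 0.6 507 463
mat [617.  99.  27.] 0.9 575 561
mat [617.7  14.4  26.7] 0.9 650 702
mat [618.3 -70.6  26.8] 0.9 742 884
jar [0.53581048 0.3807869  0.03153712] 0.0010104814778979204
```

Emit:
{"name": "drive_tool", "arguments": {
  "rows": [
    [0,0,7,0,0,0,1],
    [0,0,7,0,0,0,1],
    [0,0,7,0,0,0,1],
    [0,0,7,0,0,0,1],
    [0,0,7,0,0,0,1],
    [0,0,7,0,0,0,1],
    [0,0,7,0,0,0,1],
    [0,0,7,0,0,0,1]
  ],
  "force": 30
}}

```text
time: 1.97
tool_pos: [0.2383, 0.6316, 0.2313]
tcp_rot: [-1.956, -2.458, 0.0]
wrist_force: [1.1, -0.4, -0.3]
width: 0.997
grip_force: 0.0
```

Emit:
{"name": "drive_tool", "arguments": {
  "rows": [
    [0,0,6.7,0,0,0,1],
    [0,0,6.6,0,0,0,1],
    [0,0,0,-0.035,0.013,0,1],
    [0,0,0,-0.035,0.013,0,1],
    [0,0,0,-0.035,0.013,0,1],
    [0,0,0,-0.035,0.013,0,1],
    [0,0,0,-0.035,0.013,0,1],
    [0,0,0,-0.035,0.013,0,1]
  ]
}}

```text
time: 2.63
tool_pos: [0.3167, 0.42, 0.2314]
tcp_rot: [2.22, 2.222, 0.001]
wrist_force: [0.8, 0.6, 0.2]
width: 0.998
grip_force: 0.0
```

Emit:
{"name": "drive_tool", "arguments": {
  "rows": [
    [0,0,0,-0.035,0.013,0,1],
    [0,0,0,-0.035,0.013,0,1],
    [0,0,0,-0.035,0.013,0,1],
    [0,0,0,-0.035,0.013,0,1],
    [0,0,0,-0.035,0.013,0,1],
    [0,0,0,-0.02,0.0,0,1],
    [0,0,0,0,0,0,1],
    [0,0,0,0,0,0,1]
  ]
}}

```text
time: 3.3
tool_pos: [0.3817, 0.2259, 0.2315]
tcp_rot: [-2.224, -2.219, -0.001]
wrist_force: [-0.0, 0.4, -0.1]
width: 0.999
grip_force: 0.0
```

Run:
```python
from fit import *
p=cam("wrist");save(p,"w1.png");A=cam("scene");B=cam("side")
print(np.round(p["W"],3).tolist(),status.read_state()["tool_pos"])
print("r proj",proj(p,[.43,.085,.02]))
b=[yellow(A,(191,354,239,402))]
f=least_squares(lambda v:cyl(A,v[0],v[1],0,.054,.034)-b[0],[.51,-.4],x_scale=.01);print("p",f.x,f.fun)
for u in[(279,296),(233,337),(216,279)]:print(u,at(A,*u,.012))
```

```text
[[1.0, 0.003, -0.0, 0.383], [-0.003, 0.959, 0.283, 0.298], [0.001, -0.283, 0.959, 0.374], [0.0, 0.0, 0.0, 1.0]] [0.38146984 0.22749615 0.23145835]
r proj [368.96855702 348.01437566]
p [ 0.51583879 -0.40385165] [-0.65208585 -1.55358011  0.67469942  1.41794621]
(279, 296) [ 0.50702992 -0.17551314  0.012     ]
(233, 337) [ 0.48588484 -0.31193641  0.012     ]
(216, 279) [ 0.3585342  -0.20678507  0.012     ]
```

View pics/w1.png

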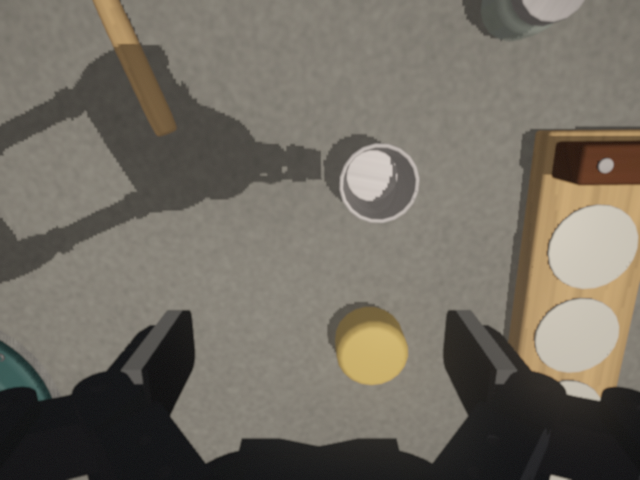

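The wrist view shows the largest cheese at (372,346), where the fit predicted (369,348). The stop and end mats are to the right, and a cup stands at (379,183), clear of the path.

Run:
```python
from fit import *
p=cam("wrist");A=cam("scene");B=cam("side")
bs=[yellow(p,(320,290,430,400)),yellow(A,(287,189,335,237)),yellow(B,(260,208,308,256))]
print(bs[0])
f=lambda v:cyl(p,v[0],v[1],0,.066,.039)-bs[0]
r=least_squares(f,[.43,.085],x_scale=.01);print(r.x,r.fun)
f=lambda v:np.concatenate([cyl(q,v[0],v[1],v[2],.066,.039)-b for q,b in zip((p,A,B),bs)])
r=least_squares(f,[.43,.085,0],x_scale=.01);print(r.x,r.fun)
for u in[(593,247),(577,335)]:print(at(p,*u,.028))
print(status.read_state()["tool_pos"])
```

```text
[333.5 307.5 407.5 386.5]
[0.42995779 0.08861745] [-0.46984789 -2.45182394  0.42841008  2.51826942]
[ 0.43002598  0.08787512 -0.00139531] [-0.45586489 -2.37680862  0.14079472  2.26527517  0.42001952 -0.8025413
  0.61178664  0.89421104  0.70529394 -0.21075113 -0.83361428  1.3504449 ]
[0.61760767 0.18940924 0.028     ]
[0.61852858 0.10514334 0.028     ]
[0.38126742 0.22757205 0.23124183]
```

Emit:
{"name": "drive_tool", "arguments": {
  "rows": [
    [0,0,0,-0.0281,0.0097,0.01,1],
    [0,0,0,-0.0281,0.0097,0.01,1],
    [0,0,0,-0.0281,0.0097,0.01,1],
    [0,0,0,-0.0281,0.0097,0.01,1],
    [0,0,0,-0.0281,0.0097,0.01,1],
    [0,0,0,0,0,0.03,1],
    [0,0,0,0,0,0.03,1],
    [0,0,0,0,0,0.03,1]
  ]
}}

```text
time: 4.27
tool_pos: [0.431, 0.0862, 0.0907]
tcp_rot: [2.221, 2.221, 0.003]
wrist_force: [-1.0, 0.9, -0.7]
width: 1.002
grip_force: 0.0
```

Emit:
{"name": "drive_tool", "arguments": {
  "rows": [
    [0,0,0,0,0,0.03,1],
    [0,0,0,0,0,0.025,1],
    [0,0,0,0,0,0.015,1],
    [0,0,0,0,0,0,1],
    [0,0,0,0,0,0,1]
  ]
}}

```text
time: 4.68
tool_pos: [0.4292, 0.0866, 0.0205]
tcp_rot: [-2.218, -2.222, 0.003]
wrist_force: [0.4, -0.4, -0.4]
width: 1.002
grip_force: 0.0
```

Emit:
{"name": "drive_tool", "arguments": {
  "rows": [
    [0,0,0,0,0,0.01,1],
    [0,0,0,0,0,0.008,1],
    [0,0,0,0,0,0,1],
    [0,0,0,0,0,0,0.5],
    [0,0,0,0,0,0,0.5],
    [0,0,0,0,0,0,0.5],
    [0,0,0,0,0,0,0.5],
    [0,0,0,0,0,0,0.5]
  ],
  "force": 30
}}

```text
time: 5.35
tool_pos: [0.4305, 0.0862, 0.004]
tcp_rot: [2.221, 2.222, 0.001]
wrist_force: [-2.3, -0.2, 5.7]
width: 0.761
grip_force: 33.9
```

Emit:
{"name": "drive_tool", "arguments": {
  "rows": [
    [0,0,0,0,0,-0.02,0.5],
    [0,0,0,0,0,-0.03,0.5],
    [0,0,0,0,0,-0.03,0.5],
    [0,0,0,0.014,0.026,-0.02,0.5],
    [0,0,0,0.014,0.026,0,0.5],
    [0,0,0,0.014,0.026,0,0.5],
    [0,0,0,0.014,0.026,0,0.5],
    [0,0,0,0.014,0.026,0,0.5]
  ]
}}

```text
time: 6.02
tool_pos: [0.5611, 0.1568, 0.1032]
tcp_rot: [2.221, 2.222, 0.0]
wrist_force: [-0.1, -0.8, -1.0]
width: 0.758
grip_force: 34.6
```

Emit:
{"name": "drive_tool", "arguments": {
  "rows": [
    [0,0,0,0.014,0.026,0,0.5],
    [0,0,0,0.015,0.026,0,0.5],
    [0,0,0,0,0.004,0.0,0.5],
    [0,0,0,0,0,0.02,0.5],
    [0,0,0,0,0,0.02,0.5],
    [0,0,0,0,0,0,0.5],
    [0,0,0,0,0,0,0.5]
  ]
}}

```text
time: 6.6
tool_pos: [0.6137, 0.1845, 0.0611]
tcp_rot: [-2.219, -2.22, 0.007]
wrist_force: [-0.6, 0.6, -2.4]
width: 0.76
grip_force: 34.6
```

Emit:
{"name": "drive_tool", "arguments": {
  "rows": [
    [0,0,0,0.001,0.003,0.01,0.5],
    [0,0,0,0,0,0.01,0.5],
    [0,0,0,0,0,0.004,0.5],
    [0,0,0,0,0,0.003,0.5],
    [0,0,0,0,0,0,0.5]
  ]
}}

```text
time: 7.02
tool_pos: [0.6184, 0.186, 0.0354]
tcp_rot: [-2.22, -2.221, 0.002]
wrist_force: [-0.2, -0.6, -3.0]
width: 0.76
grip_force: 34.6
```

Emit:
{"name": "drive_tool", "arguments": {
  "rows": [
    [0,0,0,0,-0.001,0.002,0.5],
    [0,0,0,0,0,0.001,0.5],
    [0,0,0,0,0,0,0.5]
  ]
}}

```text
time: 7.27
tool_pos: [0.618, 0.1863, 0.0334]
tcp_rot: [2.221, 2.222, 0.0]
wrist_force: [-0.1, 0.7, -1.2]
width: 0.755
grip_force: 34.6
```

Emit:
{"name": "drive_tool", "arguments": {
  "rows": [
    [0,0,0,0,0,0,1],
    [0,0,0,0,0,0,1],
    [0,0,0,0,0,0,1],
    [0,0,0,0,0,-0.02,1],
    [0,0,0,0,0,-0.04,1],
    [0,0,0,0,0,-0.04,1],
    [0,0,0,-0.02,0,-0.035,1],
    [0,0,0,-0.035,0,-0.02,1]
  ]
}}

```text
time: 7.93
tool_pos: [0.6207, 0.134, 0.1944]
tcp_rot: [2.214, 2.224, 0.012]
wrist_force: [0.8, -0.6, 0.5]
width: 0.998
grip_force: 0.0
```

Emit:
{"name": "drive_tool", "arguments": {
  "rows": [
    [0,0,0,-0.038,-0.01,-0.01,1],
    [0,0,0,-0.038,-0.01,-0.01,1],
    [0,0,0,-0.038,-0.01,-0.01,1],
    [0,0,0,-0.038,-0.01,-0.01,1],
    [0,0,0,-0.038,-0.01,0,1],
    [0,0,0,-0.038,-0.01,0,1],
    [0,0,0,-0.038,-0.01,0,1],
    [0,0,0,-0.038,-0.01,0,1]
  ]
}}

```text
time: 8.6
tool_pos: [0.5376, -0.1746, 0.2291]
tcp_rot: [2.22, 2.221, 0.001]
wrist_force: [1.0, -0.3, -0.5]
width: 1.004
grip_force: 0.0
```

Emit:
{"name": "drive_tool", "arguments": {
  "rows": [
    [0,0,0,-0.038,-0.01,0,1],
    [0,0,0,-0.038,-0.01,0,1],
    [0,0,0,0,0,0,1],
    [0,0,0,0,0,0,1]
  ]
}}

```text
time: 8.93
tool_pos: [0.5176, -0.2509, 0.2287]
tcp_rot: [2.225, 2.217, 0.0]
wrist_force: [1.1, 0.5, -0.4]
width: 1.0
grip_force: 0.0
```

Run:
```python
from fit import *
p=cam("wrist");save(p,"w2.png");A=cam("scene");B=cam("side")
save(A,"scene1.png")
print(status.read_state()["tool_pos"],proj(p,[.5155,-.403,.017]),proj(p,[.443,-.218,.012]),proj(p,[.427,-.094,.012]))
```

```text
[ 0.51848657 -0.24789101  0.22838314] [315.77440657 358.28208765] [227.98871985 161.47264304] [196.16276547  -4.31260781]
```

View pics/w2.png

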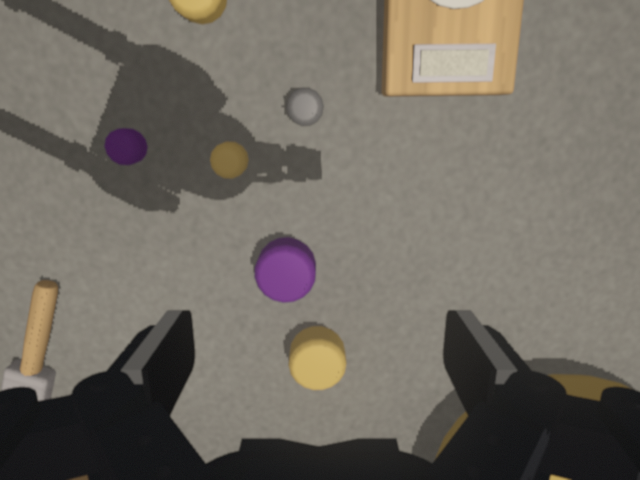

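View pics/scene1.png

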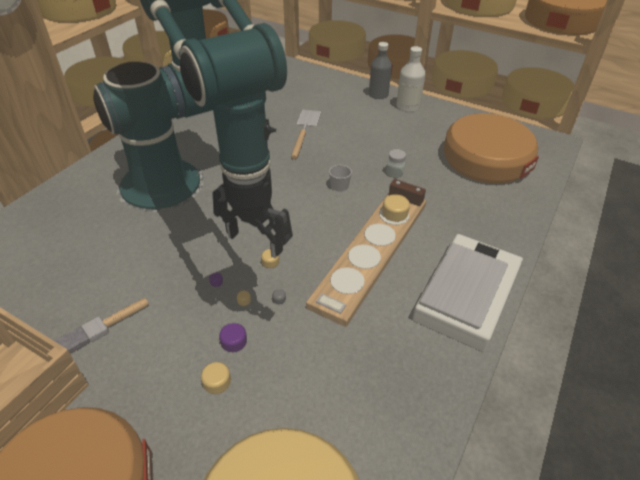

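The largest cheese now stands on the mat by the stop at (397,208) in the scene view. In the wrist view cheese_p is at (318,358) and cheese_q at (229,160), both where predicted, and the way down to p is clear.

Emit:
{"name": "drive_tool", "arguments": {
  "rows": [
    [0,0,0,-0.038,-0.002,0,1],
    [0,0,0,-0.038,0,0.0,1],
    [0,0,0,-0.038,0,0.0,1],
    [0,0,0,-0.038,0,0.02,1],
    [0,0,0,0,0,0.035,1],
    [0,0,0,0,0,0.035,1],
    [0,0,0,0,0,0.035,1],
    [0,0,0,0,0,0.035,1]
  ]
}}

```text
time: 9.75
tool_pos: [0.5174, -0.3982, 0.0676]
tcp_rot: [2.218, 2.224, 0.001]
wrist_force: [0.9, -0.8, 0.0]
width: 1.0
grip_force: 0.0
```

Emit:
{"name": "drive_tool", "arguments": {
  "rows": [
    [0,0,0,0,0,0.03,1],
    [0,0,0,0,0,0.01,1],
    [0,0,0,0,0,0,1],
    [0,0,0,0,0,0,1]
  ]
}}

```text
time: 10.08
tool_pos: [0.5172, -0.3989, 0.0293]
tcp_rot: [-2.219, -2.224, -0.0]
wrist_force: [0.7, -1.0, 0.7]
width: 0.998
grip_force: 0.0
```

Emit:
{"name": "drive_tool", "arguments": {
  "rows": [
    [0,0,0,-0.002,-0.001,0.015,1],
    [0,0,0,0,0,0.01,1],
    [0,0,0,0,0,0,1],
    [0,0,0,0,0,0,0.35],
    [0,0,0,0,0,0,0.35],
    [0,0,0,0,0,0,0.35],
    [0,0,0,0,0,0,0.35],
    [0,0,0,0,0,0,0.35]
  ]
}}

```text
time: 10.75
tool_pos: [0.5159, -0.4023, 0.0049]
tcp_rot: [2.22, 2.221, 0.0]
wrist_force: [-0.8, 0.2, 2.9]
width: 0.618
grip_force: 32.1
```

Emit:
{"name": "drive_tool", "arguments": {
  "rows": [
    [0,0,0,0,0,0,0.35],
    [0,0,0,0,0,0,0.35]
  ]
}}

```text
time: 10.92
tool_pos: [0.5159, -0.4023, 0.0049]
tcp_rot: [2.22, 2.221, 0.0]
wrist_force: [-0.3, -0.6, 5.1]
width: 0.616
grip_force: 32.2
```

Emit:
{"name": "drive_tool", "arguments": {
  "rows": [
    [0,0,0,0,0,-0.02,0.35],
    [0,0,0,0,0,-0.03,0.35],
    [0,0,0,0,0,-0.03,0.35],
    [0,0,0,0.02,0.0,-0.025,0.35],
    [0,0,0,0.037,0.008,0,0.35],
    [0,0,0,0.037,0.008,0,0.35],
    [0,0,0,0.037,0.008,0,0.35],
    [0,0,0,0.037,0.008,0,0.35]
  ]
}}

```text
time: 11.58
tool_pos: [0.5467, -0.232, 0.1085]
tcp_rot: [-2.222, -2.22, 0.0]
wrist_force: [0.7, 0.6, -0.7]
width: 0.623
grip_force: 32.0
```

Emit:
{"name": "drive_tool", "arguments": {
  "rows": [
    [0,0,0,0.037,0.008,0,0.35],
    [0,0,0,0.037,0.008,0,0.35],
    [0,0,0,0.037,0.008,0,0.35],
    [0,0,0,0.037,0.008,0,0.35],
    [0,0,0,0.037,0.008,0,0.35],
    [0,0,0,0.037,0.008,0,0.35],
    [0,0,0,0.037,0.008,0,0.35],
    [0,0,0,0.037,0.008,0,0.35]
  ]
}}

```text
time: 12.25
tool_pos: [0.6104, 0.0642, 0.1081]
tcp_rot: [-2.22, -2.221, 0.001]
wrist_force: [0.7, -0.3, -0.2]
width: 0.614
grip_force: 32.0
```

Emit:
{"name": "drive_tool", "arguments": {
  "rows": [
    [0,0,0,0.037,0.005,0,0.35],
    [0,0,0,0,0,0.02,0.35],
    [0,0,0,0,0,0.02,0.35],
    [0,0,0,0,0,0,0.35],
    [0,0,0,0,0,0,0.35]
  ]
}}

```text
time: 12.67
tool_pos: [0.6137, 0.0994, 0.0667]
tcp_rot: [-2.218, -2.22, 0.006]
wrist_force: [-0.3, 0.3, -0.3]
width: 0.612
grip_force: 32.0
```

Emit:
{"name": "drive_tool", "arguments": {
  "rows": [
    [0,0,0,0.0005,0.003,0.015,0.35],
    [0,0,0,0,0,0.01,0.35],
    [0,0,0,0,0,0.004,0.35],
    [0,0,0,0,0,0.003,0.35],
    [0,0,0,0,0,0,0.35],
    [0,0,0,0,0,0,0.35]
  ]
}}

```text
time: 13.17
tool_pos: [0.6191, 0.0996, 0.0369]
tcp_rot: [2.221, 2.221, -0.0]
wrist_force: [-0.3, -0.6, -1.2]
width: 0.617
grip_force: 32.0
```

Emit:
{"name": "drive_tool", "arguments": {
  "rows": [
    [0,0,0,0,-0.001,0.002,0.35],
    [0,0,0,0,0,0.0015,0.35],
    [0,0,0,0,0,0,0.35]
  ]
}}

```text
time: 13.42
tool_pos: [0.618, 0.0998, 0.0335]
tcp_rot: [2.221, 2.222, 0.0]
wrist_force: [1.2, 0.7, -0.6]
width: 0.614
grip_force: 32.0
```

Emit:
{"name": "drive_tool", "arguments": {
  "rows": [
    [0,0,0,0,0,0,1],
    [0,0,0,0,0,0,1],
    [0,0,0,0,0,0,1],
    [0,0,0,0,0,-0.02,1],
    [0,0,0,0,0,-0.03,1],
    [0,0,0,0,0,-0.03,1],
    [0,0,0,0,0,-0.03,1],
    [0,0,0,-0.028,-0.027,0,1]
  ]
}}

```text
time: 14.08
tool_pos: [0.6003, 0.0753, 0.1525]
tcp_rot: [2.21, 2.217, 0.024]
wrist_force: [2.3, -0.2, 2.0]
width: 1.0
grip_force: 0.0
```

Emit:
{"name": "drive_tool", "arguments": {
  "rows": [
    [0,0,0,-0.0275,-0.027,0,1],
    [0,0,0,-0.0275,-0.027,0,1],
    [0,0,0,-0.0275,-0.027,0,1],
    [0,0,0,-0.0275,-0.027,0,1],
    [0,0,0,-0.0275,-0.027,0,1],
    [0,0,0,-0.0275,-0.029,0,1],
    [0,0,0,0,0,0.03,1],
    [0,0,0,0,0,0.03,1]
  ]
}}

```text
time: 14.75
tool_pos: [0.4286, -0.0956, 0.0857]
tcp_rot: [2.22, 2.213, 0.006]
wrist_force: [0.8, 0.8, -0.3]
width: 0.999
grip_force: 0.0
```

Emit:
{"name": "drive_tool", "arguments": {
  "rows": [
    [0,0,0,0,0,0.02,1],
    [0,0,0,0,0,0.01,1],
    [0,0,0,0,0,0,1],
    [0,0,0,0,0,0,1]
  ]
}}

```text
time: 15.08
tool_pos: [0.4273, -0.0932, 0.0536]
tcp_rot: [-2.22, -2.222, 0.0]
wrist_force: [0.0, -0.4, 0.5]
width: 0.999
grip_force: 0.0
```

Emit:
{"name": "drive_tool", "arguments": {
  "rows": [
    [0,0,0,0,0,0.025,1],
    [0,0,0,0,0,0.015,1],
    [0,0,0,0,0,0.01,1],
    [0,0,0,0,0,0,0.25],
    [0,0,0,0,0,0,0.25],
    [0,0,0,0,0,0,0.25],
    [0,0,0,0,0,0,0.25],
    [0,0,0,0,0,0,0.25]
  ],
  "force": 25
}}

```text
time: 15.75
tool_pos: [0.4285, -0.0936, 0.0049]
tcp_rot: [2.219, 2.221, 0.002]
wrist_force: [-1.4, 0.3, 6.2]
width: 0.481
grip_force: 25.2
```

Emit:
{"name": "drive_tool", "arguments": {
  "rows": [
    [0,0,0,0,0,0,0.25],
    [0,0,0,0,0,0,0.25],
    [0,0,0,0,0,0,0.25]
  ]
}}

```text
time: 16.0
tool_pos: [0.4286, -0.0936, 0.0049]
tcp_rot: [2.219, 2.22, 0.002]
wrist_force: [-0.5, 1.2, 6.1]
width: 0.482
grip_force: 25.2
```

Emit:
{"name": "drive_tool", "arguments": {
  "rows": [
    [0,0,0,0,0,-0.02,0.25],
    [0,0,0,0,0,-0.03,0.25],
    [0,0,0,0,0,-0.03,0.25],
    [0,0,0,0.0155,0.027,-0.02,0.25],
    [0,0,0,0.0155,0.027,0,0.25],
    [0,0,0,0.0155,0.027,0,0.25],
    [0,0,0,0.0155,0.027,0,0.25],
    [0,0,0,0.0155,0.027,0,0.25]
  ]
}}

```text
time: 16.67
tool_pos: [0.5637, -0.0149, 0.1043]
tcp_rot: [2.22, 2.221, 0.002]
wrist_force: [0.4, -0.4, -0.1]
width: 0.478
grip_force: 25.7
```

Emit:
{"name": "drive_tool", "arguments": {
  "rows": [
    [0,0,0,0.0155,0.027,0,0.25],
    [0,0,0,0.0155,0.028,0,0.25],
    [0,0,0,0,0,0.02,0.25],
    [0,0,0,0,0,0.02,0.25],
    [0,0,0,0,0,0,0.25],
    [0,0,0,0,0,0,0.25]
  ]
}}

```text
time: 17.17
tool_pos: [0.6155, 0.0155, 0.0621]
tcp_rot: [-2.219, -2.22, 0.004]
wrist_force: [0.6, 0.3, 0.6]
width: 0.474
grip_force: 25.7
```

Emit:
{"name": "drive_tool", "arguments": {
  "rows": [
    [0,0,0,0,0.001,0.012,0.25],
    [0,0,0,0,0,0.009,0.25],
    [0,0,0,0,0,0.004,0.25],
    [0,0,0,0,0,0.0025,0.25],
    [0,0,0,0,0,0,0.25],
    [0,0,0,0,0,0,0.25]
  ]
}}

```text
time: 17.67
tool_pos: [0.6181, 0.0152, 0.036]
tcp_rot: [2.221, 2.222, 0.0]
wrist_force: [-0.2, 0.0, -0.5]
width: 0.476
grip_force: 25.7
```

Emit:
{"name": "drive_tool", "arguments": {
  "rows": [
    [0,0,0,0,0,0.0022,0.25],
    [0,0,0,0,0,0,0.25],
    [0,0,0,0,0,0,0.9],
    [0,0,0,0,0,0,0.9],
    [0,0,0,0,0,0,0.9],
    [0,0,0,0,0,-0.02,0.9],
    [0,0,0,0,0,-0.03,0.9],
    [0,0,0,0,0,-0.03,0.9]
  ]
}}

```text
time: 18.33
tool_pos: [0.6167, 0.0154, 0.1132]
tcp_rot: [-2.219, -2.22, 0.004]
wrist_force: [0.1, 0.3, 1.3]
width: 0.9
grip_force: 0.0
```

Emit:
{"name": "drive_tool", "arguments": {
  "rows": [
    [0,0,0,-0.029,-0.022,-0.02,0.6],
    [0,0,0,-0.029,-0.022,0,0.6],
    [0,0,0,-0.029,-0.022,0,0.6],
    [0,0,0,-0.029,-0.022,0,0.6],
    [0,0,0,-0.029,-0.022,0,0.6],
    [0,0,0,-0.029,-0.022,0,0.6],
    [0,0,0,-0.029,-0.022,0,0.6],
    [0,0,0,-0.029,-0.021,0,0.6]
  ]
}}

```text
time: 19.0
tool_pos: [0.442, -0.2178, 0.134]
tcp_rot: [2.22, 2.222, 0.0]
wrist_force: [0.8, 0.4, 0.2]
width: 0.598
grip_force: 0.0
```

Emit:
{"name": "drive_tool", "arguments": {
  "rows": [
    [0,0,0,0,0,0.03,0.6],
    [0,0,0,0,0,0.03,0.6],
    [0,0,0,0,0,0.01,0.6],
    [0,0,0,0,0,0,0.6],
    [0,0,0,0,0,0,0.6]
  ]
}}

```text
time: 19.42
tool_pos: [0.443, -0.2163, 0.0636]
tcp_rot: [-2.219, -2.222, 0.001]
wrist_force: [0.1, 0.5, -0.1]
width: 0.603
grip_force: 0.0
```

Emit:
{"name": "drive_tool", "arguments": {
  "rows": [
    [0,0,0,-0.001,0,0.03,0.6],
    [0,0,0,0,0,0.02,0.6],
    [0,0,0,0,0,0.0095,0.6],
    [0,0,0,0,0,0,0.6],
    [0,0,0,0,0,0,0.15],
    [0,0,0,0,0,0,0.15],
    [0,0,0,0,0,0,0.15],
    [0,0,0,0,0,0,0.15]
  ],
  "force": 20
}}

```text
time: 20.08
tool_pos: [0.4448, -0.2185, 0.0059]
tcp_rot: [2.218, 2.22, 0.002]
wrist_force: [0.1, 0.3, 3.4]
width: 0.336
grip_force: 20.5
```

Emit:
{"name": "drive_tool", "arguments": {
  "rows": [
    [0,0,0,0,0,0,0.15],
    [0,0,0,0,0,0,0.15]
  ]
}}

```text
time: 20.25
tool_pos: [0.4448, -0.2185, 0.0059]
tcp_rot: [2.219, 2.219, 0.002]
wrist_force: [-0.1, 1.6, 6.3]
width: 0.341
grip_force: 20.7
```

Emit:
{"name": "drive_tool", "arguments": {
  "rows": [
    [0,0,0,0,0,-0.02,0.15],
    [0,0,0,0,0,-0.03,0.15],
    [0,0,0,0,0,-0.03,0.15],
    [0,0,0,0.021,0.025,-0.02,0.15],
    [0,0,0,0.021,0.025,0,0.15],
    [0,0,0,0.021,0.025,0,0.15],
    [0,0,0,0.021,0.025,0,0.15],
    [0,0,0,0.021,0.025,0,0.15]
  ]
}}

```text
time: 20.92
tool_pos: [0.5692, -0.1118, 0.1049]
tcp_rot: [2.221, 2.221, 0.001]
wrist_force: [0.6, 0.2, -0.3]
width: 0.339
grip_force: 20.2
```

Emit:
{"name": "drive_tool", "arguments": {
  "rows": [
    [0,0,0,0.021,0.025,0,0.15],
    [0,0,0,0.021,0.025,0,0.15],
    [0,0,0,0,0,0.02,0.15],
    [0,0,0,0,0,0.02,0.15],
    [0,0,0,0,0,0,0.15],
    [0,0,0,0,0,0,0.15]
  ]
}}

```text
time: 21.42
tool_pos: [0.6164, -0.0703, 0.0627]
tcp_rot: [-2.218, -2.22, 0.004]
wrist_force: [0.3, -0.5, -0.4]
width: 0.338
grip_force: 20.2
```

Emit:
{"name": "drive_tool", "arguments": {
  "rows": [
    [0,0,0,0,0.001,0.012,0.15],
    [0,0,0,0,0,0.009,0.15],
    [0,0,0,0,0,0.004,0.15],
    [0,0,0,0,0,0.0025,0.15],
    [0,0,0,0,0,0,0.15],
    [0,0,0,0,0,0,0.15]
  ]
}}

```text
time: 21.92
tool_pos: [0.6191, -0.0708, 0.0367]
tcp_rot: [2.221, 2.222, 0.0]
wrist_force: [0.6, 0.2, -1.1]
width: 0.334
grip_force: 20.2
```

Lower slightly, release, rise and back off towards the robot, then check.

Emit:
{"name": "drive_tool", "arguments": {
  "rows": [
    [0,0,0,0,-0.001,0.002,0.15],
    [0,0,0,0,0,0,0.15],
    [0,0,0,0,0,0,0.7],
    [0,0,0,0,0,0,0.7],
    [0,0,0,0,0,0,0.7],
    [0,0,0,0,0,-0.02,0.7],
    [0,0,0,0,0,-0.03,0.7],
    [0,0,0,0,0,-0.03,0.7]
  ]
}}

```text
time: 22.58
tool_pos: [0.6168, -0.0704, 0.1141]
tcp_rot: [-2.219, -2.22, 0.003]
wrist_force: [1.0, -0.1, 1.1]
width: 0.696
grip_force: 0.0
```

Emit:
{"name": "drive_tool", "arguments": {
  "rows": [
    [0,0,0,0,0,-0.03,0.7],
    [0,0,0,-0.03,0,-0.03,0.7],
    [0,0,0,-0.03,-0.02,-0.03,0.7],
    [0,0,0,-0.03,-0.02,-0.02,0.7],
    [0,0,0,-0.03,-0.02,0,0.7],
    [0,0,0,-0.02,-0.02,0,0.7],
    [0,0,0,0,0,0,0.7],
    [0,0,0,0,0,0,0.7]
  ]
}}

```text
time: 23.25
tool_pos: [0.5396, -0.2079, 0.2212]
tcp_rot: [2.224, 2.218, 0.001]
wrist_force: [-0.2, 0.3, 0.0]
width: 0.696
grip_force: 0.0
```

Run:
```python
from fit import *
A=cam("scene");B=cam("side");save(A,"scene2.png");save(B,"side2.png")
D=[(.066,.039),(.054,.034),(.042,.029),(.030,.024)]
M=[(.6166,.1837),(.617,.099),(.6177,.0144),(.6183,-.0706)]
def seg(p,m,d,h):
    b=cyl(p,*m,.028,d,h); x0,y0=(b[:2]-9).astype(int);x1,y1=(b[2:]+9).astype(int)
    hsv=cv2.cvtColor(p["color"],cv2.COLOR_RGB2HSV)[y0:y1,x0:x1]
    k=cv2.inRange(hsv,(18,110,60),(32,255,255))
    n,l,s,c=cv2.connectedComponentsWithStats(k);i=1+np.argmax(s[1:,4])
    return np.array([s[i,0]-.5+x0,s[i,1]-.5+y0,s[i,0]+s[i,2]-.5+x0,s[i,1]+s[i,3]-.5+y0])
for m,(d,h) in zip(M,D):
    bs=[seg(p,m,d,h) for p in(A,B)]
    v,e=fit([A,B],bs,[*m,.028],(d,h));print(np.round((v-[*m,.028])*1000,1),round(e,1))
```

```text
[ 2.8  8.  -7.2] 11.7
[-1.8 -0.6  5.5] 9.9
[-3.4  4.9 11.2] 7.1
[ 1.  -1.   8.9] 6.1
```

View pics/scene2.png

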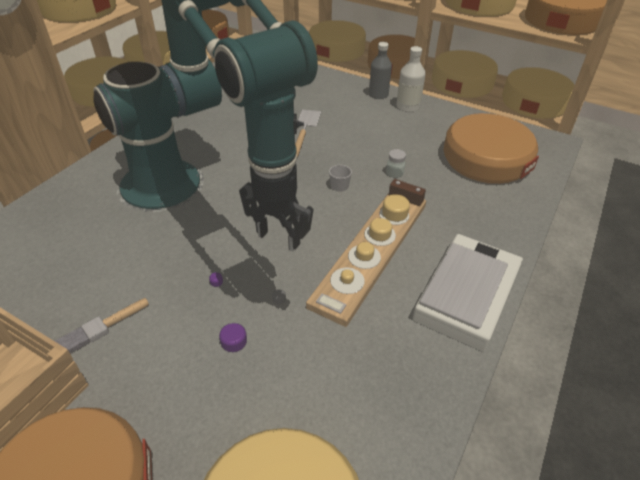

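View pics/side2.png

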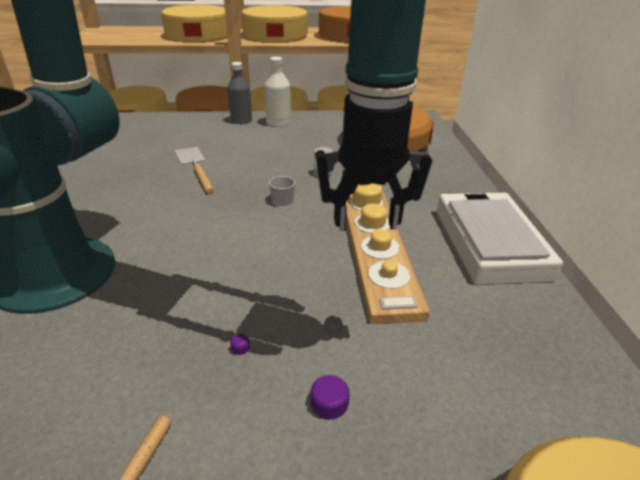

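The scene view shows all four on their mats in descending size from the stop: (397,207), (381,230), (365,251) and (347,276). The jar is still at (397,163). The colour fit picked up board wood, so I'll check the centring with the network masks.

Run:
```python
from fit import *
D=[(.066,.039),(.054,.034),(.042,.029),(.030,.024)]
M=[(.6166,.1837),(.617,.099),(.6177,.0144),(.6183,-.0706)]
A=cam("scene");ms=[m for m in masks_of(A,"cheese_p") if m["score"]>.2]
B=cam("side");mb=[m for m in masks_of(B,"cheese_p") if m["score"]>.2]
for m,(d,h) in zip(M,D):
    obs=[];ps=[]
    for p,L in((A,ms),(B,mb)):
        c=cyl(p,*m,.028,d,h); 
        b=min(([*np.array(k["bbox"],float)] for k in L),key=lambda b:np.abs(b-c).max())
        if np.abs(b-c).max()<8: obs.append(np.array(b)-.0);ps.append(p)
        print(np.round(np.array(b)-c,1),end=" ")
    if ps:
        f=least_squares(lambda v:np.concatenate([(lambda q:[q[0]+q[2],q[1]+q[3]])(cyl(p,v[0],v[1],.028,d,h)-b) for p,b in zip(ps,obs)]),m,x_scale=.01)
        print("offset mm",np.round((f.x-m)*1000,1),np.round(f.fun,1))
print([ (m["bbox"],m["score"]) for m in masks_of(A,"jar")[:1]])
```

```text
[-1.1  2.   1.4  3.2] [-1.   4.2  1.6 -2.5] offset mm [ 1.5 -5.7] [-1.1 -2.1  1.6  0.9]
[-1.2  1.9 -4.5 -2.2] [ 3.5  0.3 -0.6 -2.2] offset mm [-1.  -2.1] [ 4.1  1.  -3.5  3. ]
[-0.1  2.   3.2 -0.3] [ 1.6 -0.2 -1.2 -1. ] offset mm [2.  1.2] [-1.1 -1.7  1.4  0.3]
[-1.7  1.   2.7 -0.6] [ 0.8  0.3  1.7 -2.2] offset mm [2. 1.] [ 1.  -0.4 -0.6  1.1]
[([384.8, 147.6, 404.1, 177.4], 0.57)]
```

Emit:
{"name": "drive_tool", "arguments": {
  "rows": [
    [0,0,0,0.036,0.008,0,0.7],
    [0,0,0,0.036,0.008,0,0.7],
    [0,0,0,0.036,0.008,0,0.7],
    [0,0,0,0.036,0.008,0,0.7],
    [0,0,0,0.036,0.008,0,0.7],
    [0,0,0,0.036,0.008,0,0.7],
    [0,0,0,0.036,0.008,0,0.7],
    [0,0,0,0.036,0.008,0,0.7]
  ]
}}

```text
time: 24.27
tool_pos: [0.6045, 0.0838, 0.2207]
tcp_rot: [2.22, 2.223, 0.0]
wrist_force: [0.6, 0.1, 0.2]
width: 0.699
grip_force: 0.0
```

Emit:
{"name": "drive_tool", "arguments": {
  "rows": [
    [0,0,0,0.036,0.008,0,0.7],
    [0,0,0,0.036,0.008,0,0.7],
    [0,0,0,0,0,0,0.7],
    [0,0,0,0,0,0,0.7]
  ]
}}

```text
time: 24.6
tool_pos: [0.6202, 0.156, 0.2203]
tcp_rot: [-2.216, -2.227, 0.001]
wrist_force: [0.1, 0.2, 0.0]
width: 0.699
grip_force: 0.0
```

Run:
```python
from fit import *
p=cam("wrist");save(p,"w3.png");print(status.read_state()["tool_pos"])
# predicted outlines: mat at fixed-cam position and r top
for m in[(.6166,.1837),(.617,.099),(.6177,.0144)]:print(proj(p,[*m,.028]))
```

```text
[0.62000572 0.15444317 0.22022532]
[313.013537   171.14974644]
[313.38718239 271.97025876]
[314.04727466 359.98532942]
```

View pics/w3.png

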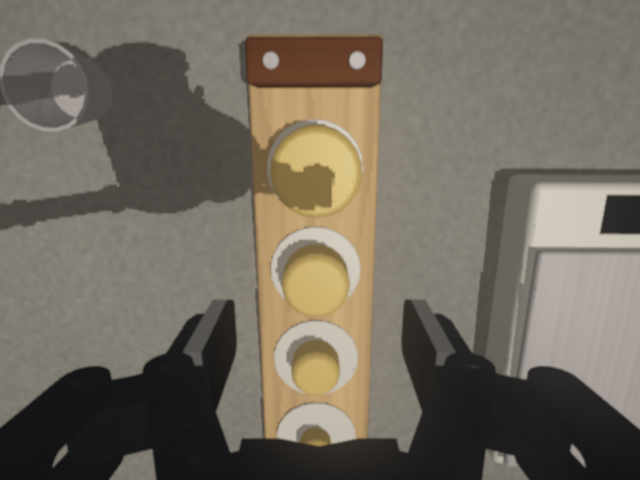

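Run:
```python
from fit import *
from scipy.optimize import minimize
p=cam("wrist");hsv=cv2.cvtColor(p["color"],cv2.COLOR_RGB2HSV)
w=cv2.inRange(hsv,(0,0,110),(180,60,255));y=cv2.inRange(hsv,(15,110,60),(32,255,255))
def circ(P,r): # fit circle centre, fixed radius, robust
    return least_squares(lambda c:np.hypot(*(P-c).T)-r,P.mean(0),loss="soft_l1",f_scale=.0007)
g=cv2.cvtColor(p["color"],cv2.COLOR_RGB2GRAY)
for k,(c0,d,h,zr) in enumerate([((315,170),.066,.039,0),((316,278),.054,.034,0),((315,368),.042,.029,0)]):
    # outer mat edge: scan rays inward from outside the predicted mat, first white pixel
    E=[];F=[]
    mc=np.array([.6166+.0005*k,.1872-.0849*k])
    for a in np.linspace(0,2*np.pi,180,endpoint=False):
        u=np.array([np.cos(a),np.sin(a)])
        prev=None
        for r in np.arange(.046,.028,-.0003):
            q=proj(p,[*(mc+r*u),.028]);i,j=int(round(q[1])),int(round(q[0]))
            if 0<=i<440 and w[i,j]: E.append(mc+r*u);break
        for r in np.arange(d/2+.010,d/2-.012,-.0003):   # top rim
            q=proj(p,[*(mc+r*u),.028+h]);i,j=int(round(q[1])),int(round(q[0]))
            if 0<=i<440 and w[i,j]: prev=r
        # rim seen against white: last white before yellow
        if prev is not None and prev>d/2-.0115: F.append(mc+(prev-.0003)*u)
    E=np.array(E);F=np.array(F);e=circ(E,.038);f=circ(F,d/2)
    print(len(E),len(F),"mat",e.x,np.median(abs(e.fun)),"cheese",f.x,np.median(abs(f.fun)),"diff mm",np.round((f.x-e.x)*1e3,1))
```

```text
99 110 mat [0.61828515 0.18521041] 0.0002334135701927767 cheese [0.61897423 0.18654307] 0.0007510432097756828 diff mm [0.7 1.3]
134 137 mat [0.61851097 0.10082368] 0.0002487210174388181 cheese [0.61885892 0.10547883] 0.0012896481453312583 diff mm [0.3 4.7]
163 142 mat [0.61905016 0.01627088] 0.00038816772439391467 cheese [0.61902768 0.02149935] 0.0010082812558849588 diff mm [-0.   5.2]
```

Run:
```python
from fit import *
p=cam("wrist")
for c,b,d,h,m in[(315,216,.066,.039,(.6183,.1852)),(316,317.5,.054,.034,(.6185,.1008)),(316,395.5,.042,.029,(.619,.0163))]:
    x=at(p,c,b,.028+h);print(np.round((x[:2]+[0,d/2]-m)*1e3,1))
I=cv2.cvtColor(p["color"][90:450,230:400],cv2.COLOR_RGB2BGR)
cv2.imwrite("pics/c3.png",cv2.resize(I[:240],None,fx=2.5,fy=2.5,interpolation=cv2.INTER_CUBIC))
```

```text
[-0.1  1.9]
[ 0.4 -2.6]
[-0.2  0.6]
```

View pics/c3.png

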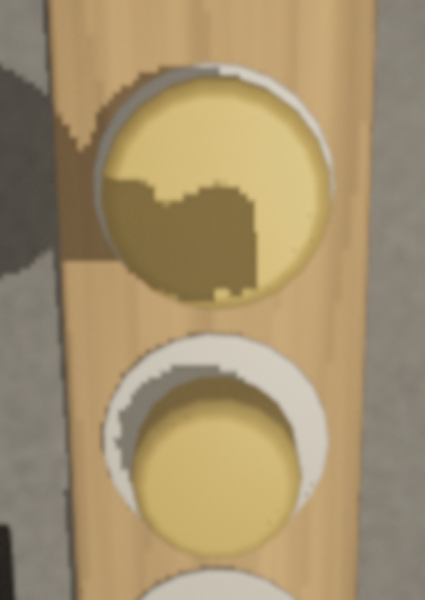

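The crop shows both of these cheeses upright and inside their mats. The measured offsets are at most about 3 mm for the three largest, and the gripper is well clear, so I'm handing in.

```bash
python3 -c "
from workcell import workorder
print(workorder.finish_job())"
```

```text
the job is handed in; nothing more can be done
None
```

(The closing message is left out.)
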